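# Start the T-handle bolt of the paper press

## Task

The steel T-handle bolt of the desk paper press stands loose on top of its thread. Turn it backward (counter-clockwise seen from above) just until it drops into the start of the thread, then forward (clockwise) about one full turn, without disturbing the things on the desk. Finish while holding the bolt started there: the gripper closed on the T-bar, bar between the fingers, and not let go.

Things in the scene. Friction and masses are not known exactly. Their poses are not given: they have to be found in the camera images.
- press: paper press fixed to the desk: grey base 200 x 180 x 12 mm with a paper stack, two columns, a cross beam 190 mm long, 40 mm wide, its top 105 mm above the desk (column nuts, 75 mm from the middle, reach 111 mm); in its middle the threaded boss, 46 mm across, rim at 127 mm. Origin: underside centre of the base, below the bolt's axis; x to the back, y along the beam, z up.
- bolt: the steel T-handle bolt, about 0.65 kg: upright shank 19 mm thick, coarse thread, across its top a round T-bar 12 mm thick. It falls by its own weight when the thread lets it. A firm grip on the bar holds it up and hides the drop; an arm of the bar pushed round from the side, or loosely straddled, is free to drop. Origin: as bar_mid, axes as the press (they do not turn).
- bolt_turn (a joint): turning of the bolt, rad: grows backward (counter-clockwise from above), shrinks forward; at 0 the T-bar lies along the press's x, bar_end at +x. Turns over several turns against 0.05 N m of friction and stays where left. It starts 0.8 to 4.6 rad of backward turning short of the drop.
- bar_mid (a point): middle of the T-bar, on the bolt's axis; x along the bar, z up. At first 159 to 165 mm above the desk; turned backward it climbs 8 mm a turn to about 165.5 mm, then drops 8 mm at once to about 157.5 mm (the thread's start); one turn forward from there brings it to about 149.5 mm.
- bar_end (a point): centre of one of the two 16 mm end balls of the T-bar, 60 mm from bar_mid along the bar's x (the other is 60 mm the other way).
- punch: red two-hole paper punch, 100 x 75 x 65 mm, a bystander; origin centre of underside.
- stapler: black stapler, 140 x 36 x 50 mm, a bystander; origin centre of underside.
- mug: white mug, 80 mm across, 90 mm tall, a bystander; origin centre of underside.
- glue: white glue bottle, 30 mm across, 95 mm tall, a bystander; origin centre of underside.
- stamp: wooden hand stamp, 40 mm across, 70 mm tall, a bystander; origin centre of underside.
- eraser: white eraser, 22 x 45 x 13 mm, lying on the press's base plate at its front, a bystander; origin centre of underside.
- tape: roll of clear tape lying flat, 84 mm across, 24 mm high, a bystander; origin centre of underside.

How it is judged (in metres and radians):
On the way, in this order (a step that is already met when the one before it is completed fails the run):
1. the bolt is turned backward past the thread's end and has dropped into the start of the thread (value of joint bolt_turn between 1.8 and 3.5 rad and z of bar_mid in the frame of press below 0.161 m), for 0.1 s.
2. the bolt is turned forward about one turn (within 0.9 rad) and has gone down in its thread with it (value of joint bolt_turn between -5.183 and -3.383 rad and z of bar_mid in the frame of press between 0.1457 and 0.1524 m), for 0.2 s.
At the end, for the whole second after the job is handed in: The bolt stands one turn (within 0.9 rad) forward of the thread's start, T-bar 146 to 152 mm above the desk, at rest, and the gripper holds it: the T-bar lies between the fingers (TCP within 10 mm of the bar sideways, 22 mm in height and 66 mm of its middle) with more than 8 N on it (all of step 2 and contact force between the fingers and bolt above 8 N and y of the grasp point in the frame of bar_mid between -0.01 and 0.01 m and x of the grasp point in the frame of bar_mid between -0.066 and 0.066 m and z of the grasp point in the frame of bar_mid between -0.022 and 0.022 m and velocity of joint bolt_turn between -0.1 and 0.1 rad/s); the arm keeps its last pose, push and grip.
It fails at once if a thing on the desk or on the press's base is shoved more than 25 mm (distance of any of punch, stapler, mug, glue, stamp, eraser, tape from where it was at the start of the episode above 0.025 m).
It also fails if it takes over 64 s, if anything falls off the work surface, if the arm or the gripper's body presses on something with over 40 N, if the wrist force passes 120 N, or if a joint passes its speed limit or range.

## Robot

A 6-joint arm with a two-finger parallel gripper is mounted at the origin on the work surface. World frame = base frame: x ahead of the robot, y to its left, z up, the work surface at z = 0. Lengths are in m, angles in degrees, forces in N, time in s.
With the tool pointing down it reaches from about 0.35 to 0.875 m from the base axis. Payload 4.2 kg.
Tool frame: the origin (TCP) lies between the finger pads, 19 mm behind the fingertips; this is the grasp point; z points along the fingers, y is the line along which they close (so a half turn about z gives the same grasp; the last joint's range is limited). The gripper opens to 87 mm and grips with 3 to 60 N. Pads are 19 mm wide; open, the fingers measure 117 mm over their backs; the gripper's body (75 mm by 190 mm) begins 51 mm behind the grasp point.
Start: joints at [81.853, 22.042, 0.453, 0, -68.411, -14.817], TCP at [0.244, 0.575, 0.241] pointing down, gripper open.
Joint ranges: [-179.83, 179.83], [-69.29, 118.12], [-61.27, 80.66], [-181.25, 117.63], [-171.15, -9.14], [-177.46, 177.46]. Speed limits (degrees/s): [159.86, 159.86, 180, 180, 180, 180].

## Interface

Orientations are given as a 3x3 rotation matrix whose columns are the frame's x, y, z axes.
In Python, from station import r gives the robot as it stands.
- The arm moves only by the tool move_arm, never from a script. Its argument "series" is a list of rows, each an object with "grip": the opening, from 0 (shut) to 1 (fully open); "xyz": the shift along the tool's x, y, z in mm, a list of three; "angular": the turn, a rotation vector about the tool's x, y, z in rad, a list of three. A call has 1 to 10 rows; each row is the pose to reach, as a shift and turn from the pose commanded when the call began, along the tool's axes at that moment; what a row does not reach only later rows make up. A row lasts 1/10 s, in which the tool goes at most 50 mm and 8.59 degrees, less where a joint would pass 70% of its speed; a pose out of reach is approached as far as the arm can. A call with a gripper value outside its range is refused whole. The fingers move at their own pace and stop on an object; the grip force is fixed at half the most. Time passes only in rows, so rows that repeat a pose let the fingers close. It gives the time, the measured TCP pose, the force, the opening and the grip force at its end, in the units of the state.
- r.sense(): the state, without advancing time (a new reading comes with each control period).
- r.capture(name): name is "scene" or "top" or "wrist"; returns a dict with "img" (384x512x3 uint8, red, green, blue), "camera_matrix" (3x3 intrinsics, pixels), "rvec" (rotation vector, rad) and "tvec" (3), from world to camera coordinates, as OpenCV has them; the wrist camera has in their place "hand_eye" (4x4, takes a point from camera to tool coordinates, whose origin is the TCP and whose axes are the flange's). Camera axes: x right, y down, z forward; pixel columns grow to the right and rows downward; lengths in m; the calibration is good to about 2 mm. A picture is of the moment at which its call begins: read the wrist's pose just before it. There is no depth.
- r.finish_job(): hands the job in; it is judged then, once.
The state is a dict: "time_s": time; "joints": joint angles; "joint_velocities": joint speeds; "effort": joint torques, N m; "tcp_pos": TCP position; "ee_rot": TCP orientation; "wrist_force": force on the tool from outside, world axes, zero at the start; "moment": the same for the moment, N m; "gripper_width": opening from 0.0 (shut) to 1.0 (fully open); "gripper_force": force on a finger pad.
Only numpy, scipy, OpenCV 4.12 (cv2) and the standard library are available. Lean on these libraries where they do the work, as an engineer would, in place of code of your own. Each camera call takes 0.05 s, during which the arm holds its last target. There are 200 camera calls.

## Working session

There is one attempt and no reset: what is moved stays moved. The work goes in short steps, Python scripts to look and compute and a tool call to move; the robot and the scene stay as the last step left them, time stands still between calls to the robot, and variables do not carry over. Pictures are saved under pics/ and viewed, at most 10 in all, crops included, and the job is handed in when it is done.

Besides the shell and the picture viewer there is one more tool, called after ">>>" as a command line: name --argument value ..., lists and objects as JSON in quotes. move_arm: Moves the arm, as the interface text tells. Its arguments: {"type":"object","properties":{"series":{"type":"array"}},"required":["series"]}

```bash
ls; mkdir -p pics; cat > h.py <<'E'
import numpy as np,cv2
from station import r
def save(n,f):
    c=r.capture(n); cv2.imwrite('pics/'+f,c['img'][:,:,::-1]); return c
def cam(c):
    R=cv2.Rodrigues(np.array(c['rvec'],float))[0]; t=np.array(c['tvec'],float).ravel()
    return np.array(c['camera_matrix']),R,t
def ray(c,uv,z):
    K,R,t=cam(c); d=R.T@np.linalg.inv(K)@[uv[0],uv[1],1]; o=-R.T@t
    return o+d*(z-o[2])/d[2]
def proj(c,p):
    K,R,t=cam(c); q=K@(R@np.array(p,float)+t); return q[:2]/q[2]
E
python3 - <<'E'
from h import *
import pickle
d={}
for n in('top','scene'):
    c=save(n,n+'0.png'); d[n]=c; K,R,t=cam(c); print(n,(-R.T@t).round(3),K[0,0])
pickle.dump(d,open('c0.pkl','wb'))
a=np.hstack([d['top']['img'],d['scene']['img']])
s=r.sense(); print(s['tcp_pos'],s['ee_rot'],s['wrist_force'],s['time_s'])
E
```

```text
pics
top [0.499 0.009 1.036] 461.47257947127764
scene [ 1.212 -0.153  0.681] 388.187611105423
[0.243636   0.57499678 0.24028489] [[ 9.20701370e-01 -3.90267277e-01 -6.62187628e-04]
 [-3.90267821e-01 -9.20699485e-01 -1.86725515e-03]
 [ 1.19052776e-04  1.97761490e-03 -9.99998037e-01]] [ 0.47891864 -0.09063296 -0.59658229] 0.1
```

View pics/top0.png

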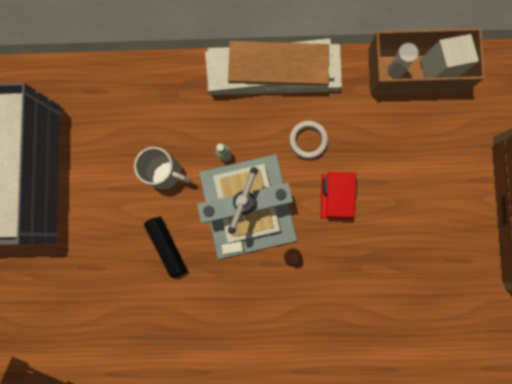

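View pics/scene0.png

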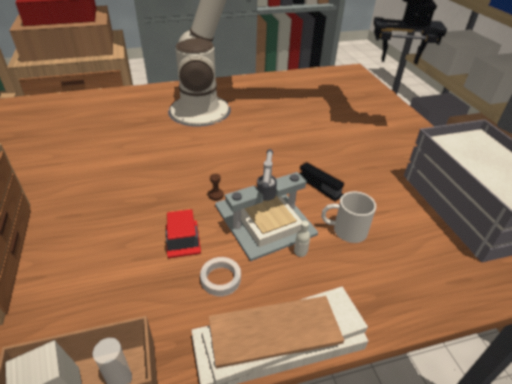

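The top view shows the bar running from ball (254,171) to ball (233,231), with the boss near (245,202) and the nuts at (208,211) and (280,195). The eraser is at (232,247), glue (222,152), stamp (293,258), punch (340,195), tape (309,140), mug (157,168) and stapler (166,247).

```bash
python3 - <<'E'
from h import *
import pickle
d=pickle.load(open('c0.pkl','rb'));c=d['top'];s=d['scene']
for n,uv,z in [('ballA',(254,171),.162),('ballB',(233,231),.162),('nut1',(208,211),.111),('nut2',(280,195),.111),('glue',(222,152),.08),('stamp',(293,258),.06),('eraser',(232,247),.025),('tape',(309,140),.02),('mug',(157,168),.09),('punch',(340,195),.06),('stapler',(166,247),.05)]: print(n,ray(c,uv,z).round(3))
crop=lambda im,x,y,w,h,k:cv2.resize(im[y:y+h,x:x+w],None,fx=k,fy=k,interpolation=cv2.INTER_CUBIC)
a=crop(c['img'],190,145,125,125,4.8);b=crop(s['img'],200,140,50*1,125,4.8);b=crop(s['img'],250,140,41,125,4.8)
cv2.imwrite('pics/crop1.png',np.hstack([a,b])[:,:,::-1])
E
```

```text
ballA [0.63  0.045 0.162]
ballB [0.516 0.087 0.162]
nut1 [0.558 0.141 0.111]
nut2 [ 0.587 -0.005  0.111]
glue [0.684 0.115 0.08 ]
stamp [ 0.459 -0.029  0.06 ]
eraser [0.484 0.101 0.025]
tape [ 0.718 -0.074  0.02 ]
mug [0.652 0.25  0.09 ]
punch [ 0.589 -0.132  0.06 ]
stapler [0.488 0.24  0.05 ]
```

View pics/crop1.png

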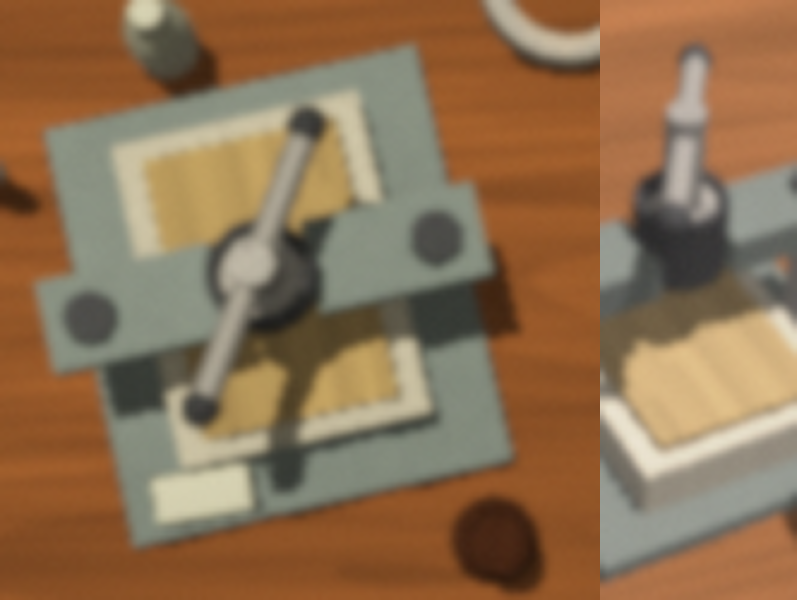

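The bar points at about -20° in world and the press yaw is about 11°, so bolt_turn is about -0.55 and needs about 2.55 rad of backward turning. I'll straddle the near arm loosely, 38 mm off the axis, with tool yaw = θA+180.

```bash
cat >> h.py <<'E'
from scipy.spatial.transform import Rotation as Ro
def goal(x,y,z,yaw,tgt=None):
    """tool-frame shift (mm) and rotvec to the pose tool-down with tool x at yaw (deg)"""
    s=r.sense(); R0=np.array(s['ee_rot']); a=np.radians(yaw)
    G=np.array([[np.cos(a),np.sin(a),0],[np.sin(a),-np.cos(a),0],[0,0,-1.]])
    d=R0.T@(np.array([x,y,z])-s['tcp_pos'])*1000
    print('shift',d.round(1),'rot',Ro.from_matrix(R0.T@G).as_rotvec().round(3),'yaw now',np.degrees(np.arctan2(R0[1,0],R0[0,0])).round(1),'j6',s['joints'][5],s['tcp_pos'])
E
python3 - <<'E'
from h import *
import pickle
c=pickle.load(open('c0.pkl','rb'))['top']
A=ray(c,(253.8,170.6),.164);B=ray(c,(232,230),.164);m=(A+B)/2;d=A-B
n=ray(c,(190+436/4.8,145+237/4.8),.111),ray(c,(190+91/4.8,145+318/4.8),.111)
print(A,B,m,np.linalg.norm(d),np.degrees(np.arctan2(d[1],d[0])),(n[0]+n[1])/2,np.degrees(np.arctan2(*(n[0]-n[1])[:2])))
p=m-d/np.linalg.norm(d)*.038; print(p)
goal(p[0],p[1],.24,-110)
goal(p[0],p[1],.24,-200)
E
```

```text
[0.63016701 0.04488165 0.164     ] [0.51802916 0.08819037 0.164     ] [0.57409808 0.06653601 0.164     ] 0.12021040619621418 -21.117040153713955 [0.57313075 0.0662474  0.111     ] 168.08451401879267
[0.53864992 0.08022643 0.164     ]
shift [464.7 340.4   1. ] rot [ 1.000e-03 -2.000e-03  1.519e+00] yaw now -23.0 j6 -14.81481864902339 [0.243636   0.57499678 0.24028489]
shift [464.7 340.4   1. ] rot [-0.00e+00 -3.00e-03  3.09e+00] yaw now -23.0 j6 -14.81481864902339 [0.243636   0.57499678 0.24028489]
```

>>> move_arm --series '[{"grip": 1, "xyz": [40, 30, 0], "angular": [0, 0, 0.14]}, {"grip": 1, "xyz": [80, 60, 0], "angular": [0, 0, 0.28]}, {"grip": 1, "xyz": [120, 90, 0], "angular": [0, 0, 0.42]}, {"grip": 1, "xyz": [160, 120, 0], "angular": [0, 0, 0.56]}, {"grip": 1, "xyz": [200, 148, 0], "angular": [0, 0, 0.7]}, {"grip": 1, "xyz": [240, 176, 0], "angular": [0, 0, 0.84]}, {"grip": 1, "xyz": [280, 205, 0], "angular": [0, 0, 0.98]}, {"grip": 1, "xyz": [320, 234, 0], "angular": [0, 0, 1.12]}, {"grip": 1, "xyz": [360, 264, 0], "angular": [0, 0, 1.26]}, {"grip": 1, "xyz": [400, 294, 0], "angular": [0, 0, 1.4]}]'

```text
time_s: 1.1
tcp_pos: [0.4978, 0.1468, 0.2411]
ee_rot: [[-0.233, -0.972, -0.0], [-0.972, 0.233, -0.0], [0.0, 0.0, -1.0]]
wrist_force: [-0.1, 0.3, -0.2]
gripper_width: 1.0
gripper_force: 0.0
```

```bash
python3 -c "
from h import *
goal(.5386,.0802,.24,-201)"
```

```text
shift [ 55.2 -55.2   1.1] rot [ 0.    -0.     1.702] yaw now -103.5 j6 -47.84248239854948 [0.49783952 0.14676309 0.24111104]
```

>>> move_arm --series '[{"grip": 1, "xyz": [11, -11, 0], "angular": [0, 0, 0.14]}, {"grip": 1, "xyz": [22, -22, 0], "angular": [0, 0, 0.28]}, {"grip": 1, "xyz": [33, -33, 0], "angular": [0, 0, 0.42]}, {"grip": 1, "xyz": [44, -44, 0], "angular": [0, 0, 0.56]}, {"grip": 1, "xyz": [55, -55, 0], "angular": [0, 0, 0.7]}, {"grip": 1, "xyz": [55, -55, 0], "angular": [0, 0, 0.84]}, {"grip": 1, "xyz": [55, -55, 0], "angular": [0, 0, 0.98]}, {"grip": 1, "xyz": [55, -55, 0], "angular": [0, 0, 1.12]}, {"grip": 1, "xyz": [55, -55, 0], "angular": [0, 0, 1.26]}, {"grip": 1, "xyz": [55, -55, 0], "angular": [0, 0, 1.4]}]'

```text
time_s: 2.1
tcp_pos: [0.5381, 0.0825, 0.2407]
ee_rot: [[-0.998, 0.065, -0.001], [0.065, 0.998, -0.0], [0.001, -0.0, -1.0]]
wrist_force: [-0.2, 0.3, -0.1]
gripper_width: 1.003
gripper_force: 0.0
```

```bash
python3 -c "
from h import *
goal(.5386,.0802,.24,-201);print(r.sense()['joints'])"
```

```text
shift [-0.7 -2.2  0.7] rot [-0.    -0.001  0.301] yaw now 176.3 j6 -119.50684761513538 [0.53808724 0.08247486 0.24073231]
[ 2.57757307e+01  1.42540583e+01 -1.09422597e+01 -1.79861828e-02
 -6.48681236e+01 -1.19506848e+02]
```

>>> move_arm --series '[{"grip": 0.6, "xyz": [-0.7, -2.2, 10], "angular": [0, 0, 0.14]}, {"grip": 0.3, "xyz": [-0.7, -2.2, 20], "angular": [0, 0, 0.28]}, {"grip": 0.3, "xyz": [-0.7, -2.2, 20], "angular": [0, 0, 0.3]}, {"grip": 0.3, "xyz": [-0.7, -2.2, 20], "angular": [0, 0, 0.3]}, {"grip": 0.3, "xyz": [-0.7, -2.2, 20], "angular": [0, 0, 0.3]}]'

```text
time_s: 2.6
tcp_pos: [0.5393, 0.0804, 0.2217]
ee_rot: [[-0.937, 0.35, 0.001], [0.35, 0.937, 0.0], [-0.001, 0.0, -1.0]]
wrist_force: [0.3, 0.3, 0.1]
gripper_width: 0.627
gripper_force: 0.0
```

```bash
python3 -c "
from h import *
goal(.5386,.0802,.162,-201)
c=save('wrist','w1.png');print(np.array(c['hand_eye']).round(3),c['camera_matrix'])
T=np.linalg.inv(np.array(c['hand_eye']));s=r.sense();R0=np.array(s['ee_rot'])
def pw(p):
    q=T@np.append(R0.T@(np.array(p)-s['tcp_pos']),1);q=np.array(c['camera_matrix'])@q[:3];return (q[:2]/q[2]).round(0)
for n,p in [('A',(.630,.045,.162)),('B',(.518,.088,.162)),('mid',(.5741,.0665,.162)),('tcp',(.5386,.0802,.162))]: print(n,pw(p))
print(s['gripper_width'])
"
```

```text
shift [ 0.6 -0.5 59.7] rot [0.    0.001 0.009] yaw now 159.5 j6 -136.00179873989535 [0.53927552 0.08043457 0.22173255]
[[-0.    -0.97  -0.245  0.066]
 [ 1.    -0.    -0.    -0.   ]
 [ 0.    -0.245  0.97  -0.142]
 [ 0.     0.     0.     1.   ]] [[322.19058502   0.         256.37695304]
 [  0.         322.19058502 188.53709516]
 [  0.           0.           1.        ]]
A [255. 338.]
B [256. 178.]
mid [255. 263.]
tcp [256. 210.]
0.588466161975236
```

View pics/w1.png

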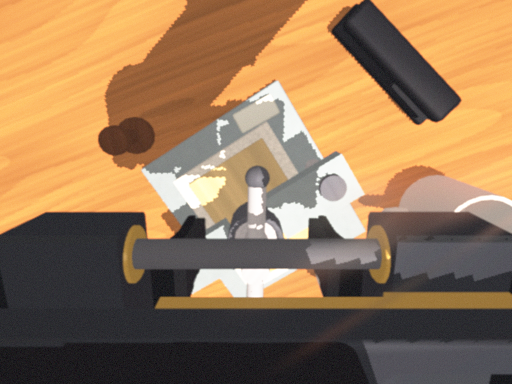

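The wrist view shows the near ball at (257,177), against a prediction of (256,178), and the bar runs vertically between the fingers. The estimate holds, so I'll descend.

>>> move_arm --series '[{"grip": 0.25, "xyz": [0, -0.5, 0], "angular": [0, 0, 0.01]}, {"grip": 0.25, "xyz": [0, -0.5, 0], "angular": [0, 0, 0.01]}, {"grip": 0.25, "xyz": [0, -0.5, 10], "angular": [0, 0, 0.01]}, {"grip": 0.25, "xyz": [0, -0.5, 20], "angular": [0, 0, 0.01]}, {"grip": 0.25, "xyz": [0, -0.5, 30], "angular": [0, 0, 0.01]}, {"grip": 0.25, "xyz": [0, -0.5, 40], "angular": [0, 0, 0.01]}, {"grip": 0.25, "xyz": [0, -0.5, 50], "angular": [0, 0, 0.01]}, {"grip": 0.25, "xyz": [0, -0.5, 58], "angular": [0, 0, 0.01]}, {"grip": 0.25, "xyz": [0, -0.5, 58], "angular": [0, 0, 0.01]}]'

```text
time_s: 3.55
tcp_pos: [0.538, 0.0796, 0.1616]
ee_rot: [[-0.933, 0.361, -0.003], [0.361, 0.933, -0.001], [0.002, -0.002, -1.0]]
wrist_force: [-0.5, 0.2, 0.1]
gripper_width: 0.252
gripper_force: 0.0
```

```bash
cat >> h.py <<'E'
AX=np.array([.5741,.0665])
def orbit(sgn,end,n=10):
    """rows for orbit about bolt axis; sgn: axis lies at sgn*R on tool x. 'end' total turn about tool z (rad)"""
    s=r.sense(); R0=np.array(s['ee_rot']); c=R0.T@np.append(AX-s['tcp_pos'][:2],0)*1000
    yaw=np.degrees(np.arctan2(R0[1,0],R0[0,0]))
    print('axis in tool',c.round(1),'yaw',yaw.round(1),'j6',round(s['joints'][5],1),'z',s['tcp_pos'][2].round(4),'w',round(s['gripper_width'],3),'F',s['wrist_force'].round(1),s['time_s'])
    c0=np.array([sgn*38,0,0.])
    for f in np.linspace(end/n,end,n): print(((c-Ro.from_rotvec([0,0,f]).apply(c0))).round(1)[:2],round(f,3))
E
python3 -c "
from h import *
orbit(-1,-1.4)"
```

```text
axis in tool [-38.4   0.8  -0.1] yaw 158.8 j6 -136.6 z 0.1616 w 0.252 F [-0.5  0.2  0.1] 3.55
[-0.8 -4.5] -0.14
[-1.9 -9.7] -0.28
[ -3.7 -14.7] -0.42
[ -6.2 -19.4] -0.56
[ -9.3 -23.7] -0.7
[-13.  -27.5] -0.84
[-17.2 -30.8] -0.98
[-21.8 -33.4] -1.12
[-26.8 -35.4] -1.26
[-31.9 -36.7] -1.4
```

>>> move_arm --series '[{"grip": 0.25, "xyz": [-0.8, -4.5, 0], "angular": [0, 0, -0.14]}, {"grip": 0.25, "xyz": [-1.9, -9.7, 0], "angular": [0, 0, -0.28]}, {"grip": 0.25, "xyz": [-3.7, -14.7, 0], "angular": [0, 0, -0.42]}, {"grip": 0.25, "xyz": [-6.2, -19.4, 0], "angular": [0, 0, -0.56]}, {"grip": 0.25, "xyz": [-9.3, -23.7, -1], "angular": [0, 0, -0.7]}, {"grip": 0.25, "xyz": [-13, -27.5, -1], "angular": [0, 0, -0.84]}, {"grip": 0.25, "xyz": [-17.2, -30.8, -1], "angular": [0, 0, -0.98]}, {"grip": 0.25, "xyz": [-21.8, -33.4, -1], "angular": [0, 0, -1.12]}, {"grip": 0.25, "xyz": [-26.8, -35.4, -1], "angular": [0, 0, -1.26]}, {"grip": 0.25, "xyz": [-31.9, -36.7, -1], "angular": [0, 0, -1.4]}]'

```text
time_s: 4.55
tcp_pos: [0.5549, 0.0345, 0.1647]
ee_rot: [[-0.509, -0.861, -0.001], [-0.861, 0.509, 0.001], [-0.0, 0.001, -1.0]]
wrist_force: [-2.7, 2.3, 1.5]
gripper_width: 0.249
gripper_force: 1.9
```

```bash
python3 -c "
from h import *
orbit(-1,-1.0,8)
c=save('top','t2.png');save('scene','s2.png')
import pickle
cv2.imwrite('pics/crop2.png',cv2.resize(c['img'][145:270,190:315,::-1],None,fx=4.8,fy=4.8,interpolation=cv2.INTER_CUBIC))"
```

```text
axis in tool [-37.3  -0.2   0. ] yaw -120.6 j6 -50.8 z 0.1647 w 0.249 F [-2.7  2.3  1.5] 4.55
[ 0.4 -4.9] -0.125
[-0.5 -9.6] -0.25
[ -1.9 -14.1] -0.375
[ -3.9 -18.4] -0.5
[ -6.5 -22.4] -0.625
[ -9.5 -26.1] -0.75
[-12.9 -29.4] -0.875
[-16.8 -32.2] -1.0
```

View pics/crop2.png

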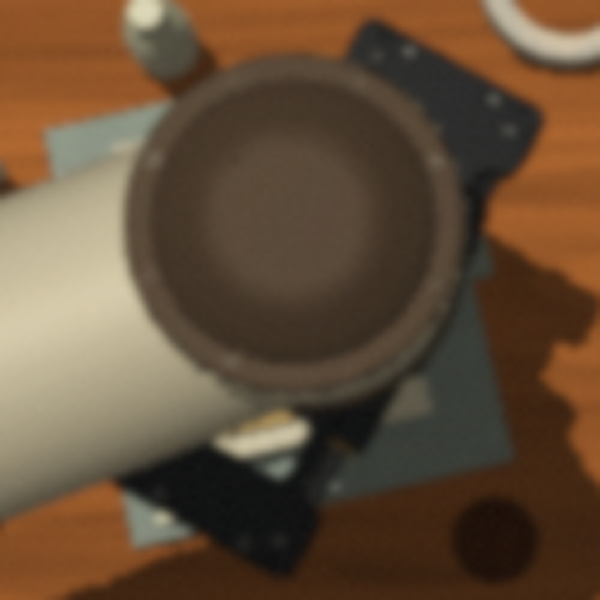

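The arm hides the bolt from above; the things on the desk are unmoved, and the 3 N side force shows the bar being pushed. I'll continue.

>>> move_arm --series '[{"grip": 0.25, "xyz": [0.3, -5.7, 0], "angular": [0, 0, -0.145]}, {"grip": 0.25, "xyz": [-0.9, -11.1, 0], "angular": [0, 0, -0.29]}, {"grip": 0.25, "xyz": [-2.8, -16.2, 0], "angular": [0, 0, -0.435]}, {"grip": 0.25, "xyz": [-5.5, -21, 0], "angular": [0, 0, -0.58]}, {"grip": 0.25, "xyz": [-8.9, -25.4, 0], "angular": [0, 0, -0.725]}, {"grip": 0.25, "xyz": [-12.8, -29.2, 0], "angular": [0, 0, -0.87]}, {"grip": 0.25, "xyz": [-17.2, -32.5, 0], "angular": [0, 0, -1.015]}, {"grip": 0.25, "xyz": [-22.1, -35, 0], "angular": [0, 0, -1.16]}, {"grip": 0.25, "xyz": [-27.3, -36.9, 0], "angular": [0, 0, -1.305]}, {"grip": 0.25, "xyz": [-32.7, -37.9, 0], "angular": [0, 0, -1.45]}]'

```text
time_s: 5.65
tcp_pos: [0.6037, 0.0421, 0.1642]
ee_rot: [[0.791, -0.612, -0.003], [-0.612, -0.791, -0.001], [-0.001, 0.003, -1.0]]
wrist_force: [-2.5, -1.6, 1.7]
gripper_width: 0.249
gripper_force: 1.7
```

```bash
python3 -c "
from h import *
orbit(-1,-.14,1)
c=save('wrist','w3.png');d=save('scene','s3.png');i=cv2.imread('pics/s2.png')
T=np.linalg.inv(np.array(c['hand_eye']));s=r.sense();R0=np.array(s['ee_rot'])
def pw(p):
    q=T@np.append(R0.T@(np.array(p)-s['tcp_pos']),1);q=np.array(c['camera_matrix'])@q[:3];return (q[:2]/q[2]).round(0)
for t in (1.6,1.8,2.0,2.2,2.4):
  a=t+np.radians(11.9)
  for z in (.1655,.158): print(t,z,pw([*(AX-.06*np.array([np.cos(a),np.sin(a)])),z]))
cr=lambda m:cv2.resize(m[130:230,200:330],(390,300))
w=cv2.resize(c['img'][:,:,::-1],(400,300))
cv2.imwrite('pics/m3.png',np.hstack([w,cr(d['img'][:,:,::-1])]))"
```

```text
axis in tool [-38.3  -1.1   0. ] yaw -37.7 j6 32.9 z 0.1642 w 0.249 F [-2.5 -1.6  1.7] 5.65
[-0.7 -6.4] -0.14
1.6 0.1655 [336. 235.]
1.6 0.158 [333. 230.]
1.8 0.1655 [315. 222.]
1.8 0.158 [313. 217.]
2.0 0.1655 [292. 214.]
2.0 0.158 [290. 209.]
2.2 0.1655 [266. 209.]
2.2 0.158 [266. 205.]
2.4 0.1655 [240. 210.]
2.4 0.158 [241. 205.]
```

View pics/m3.png

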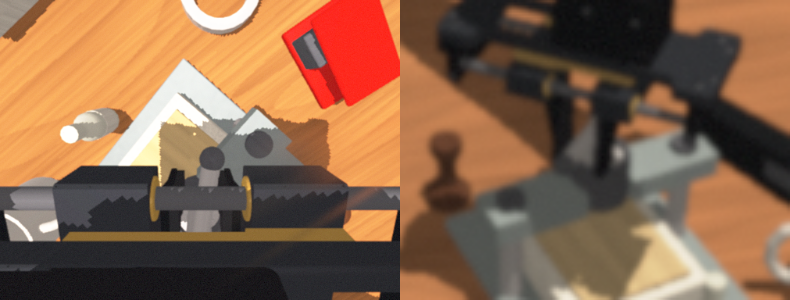

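```bash
python3 -c "
import cv2,numpy as np
a=cv2.imread('pics/w1.png');b=cv2.imread('pics/w3.png')
for n,i,(x,y) in (('w1',a,(257,177)),('w3',b,(270,202))):
  g=cv2.cvtColor(i,6)
  c=cv2.HoughCircles(cv2.GaussianBlur(cv2.resize(g[y-35:y+35,x-35:x+35],None,fx=4,fy=4,interpolation=2),(9,9),2),cv2.HOUGH_GRADIENT,1,200,param1=80,param2=12,minRadius=28,maxRadius=72)
  print(n,None if c is None else (c[0,0]/4+[x-35,y-35,0]))
k=lambda i,x,y:cv2.resize(i[y-40:y+40,x-50:x+50],None,fx=4,fy=4)
cv2.imwrite('pics/m4.png',np.hstack([k(a,257,177),k(b,270,202)]))"
```

```text
w1 [257.375 177.625  12.   ]
w3 [271.625      203.375       15.92500019]
```

View pics/m4.png

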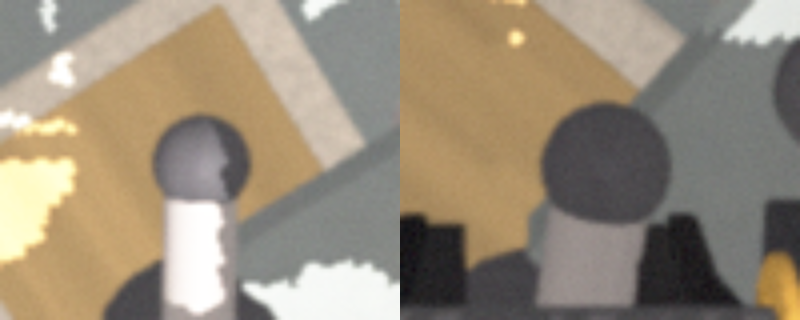

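The ball is at (271,202.5) with a radius of 16 px. At turn ≈2.16 that fits the dropped height (row 205) and not the undropped one (209). I'll nudge a little further for margin, then start forward.

>>> move_arm --series '[{"grip": 0.25, "xyz": [-0.3, -3.5, 2], "angular": [0, 0, -0.07]}, {"grip": 0.25, "xyz": [-0.7, -6.4, 4], "angular": [0, 0, -0.14]}, {"grip": 0.25, "xyz": [-0.7, -6.4, 4], "angular": [0, 0, -0.14]}, {"grip": 0.25, "xyz": [-0.7, -6.4, 4], "angular": [0, 0, -0.14]}]'

```text
time_s: 6.15
tcp_pos: [0.608, 0.048, 0.1604]
ee_rot: [[0.865, -0.501, 0.0], [-0.501, -0.865, -0.0], [0.0, -0.0, -1.0]]
wrist_force: [-1.9, -2.0, 0.9]
gripper_width: 0.25
gripper_force: 0.8
```

```bash
python3 -c "
from h import *
orbit(-1,1.4)"
```

```text
axis in tool [-38.6   0.9  -0. ] yaw -30.1 j6 40.2 z 0.1604 w 0.25 F [-1.9 -2.   0.9] 6.15
[-1.   6.2] 0.14
[-2.1 11.4] 0.28
[-3.9 16.4] 0.42
[-6.4 21.1] 0.56
[-9.5 25.4] 0.7
[-13.2  29.2] 0.84
[-17.4  32.5] 0.98
[-22.1  35.1] 1.12
[-27.   37.1] 1.26
[-32.2  38.4] 1.4
```

>>> move_arm --series '[{"grip": 0.25, "xyz": [-1, 6.2, 0], "angular": [0, 0, 0.14]}, {"grip": 0.25, "xyz": [-2.1, 11.4, 0], "angular": [0, 0, 0.28]}, {"grip": 0.25, "xyz": [-3.9, 16.4, 1], "angular": [0, 0, 0.42]}, {"grip": 0.25, "xyz": [-6.4, 21.1, 1], "angular": [0, 0, 0.56]}, {"grip": 0.25, "xyz": [-9.5, 25.4, 1], "angular": [0, 0, 0.7]}, {"grip": 0.25, "xyz": [-13.2, 29.2, 1], "angular": [0, 0, 0.84]}, {"grip": 0.25, "xyz": [-17.4, 32.5, 2], "angular": [0, 0, 0.98]}, {"grip": 0.25, "xyz": [-22.1, 35.1, 2], "angular": [0, 0, 1.12]}, {"grip": 0.25, "xyz": [-27, 37.1, 2], "angular": [0, 0, 1.26]}, {"grip": 0.25, "xyz": [-32.2, 38.4, 2], "angular": [0, 0, 1.4]}]'

```text
time_s: 7.15
tcp_pos: [0.5622, 0.0309, 0.1588]
ee_rot: [[-0.351, -0.936, 0.004], [-0.936, 0.351, 0.0], [-0.002, -0.004, -1.0]]
wrist_force: [2.3, -1.1, -0.5]
gripper_width: 0.25
gripper_force: 1.3
```

```bash
python3 -c "
from h import *
orbit(-1,1.4)"
```

```text
axis in tool [-37.5   1.4   0.1] yaw -110.6 j6 -40.3 z 0.1588 w 0.25 F [ 2.3 -1.1 -0.5] 7.15
[0.1 6.7] 0.14
[-1.  11.9] 0.28
[-2.8 16.9] 0.42
[-5.3 21.6] 0.56
[-8.4 25.9] 0.7
[-12.1  29.7] 0.84
[-16.3  33. ] 0.98
[-20.9  35.6] 1.12
[-25.9  37.6] 1.26
[-31.   38.9] 1.4
```

>>> move_arm --series '[{"grip": 0.25, "xyz": [0.1, 6.7, 0], "angular": [0, 0, 0.14]}, {"grip": 0.25, "xyz": [-1, 11.9, 0], "angular": [0, 0, 0.28]}, {"grip": 0.25, "xyz": [-2.8, 16.9, 1], "angular": [0, 0, 0.42]}, {"grip": 0.25, "xyz": [-5.3, 21.6, 1], "angular": [0, 0, 0.56]}, {"grip": 0.25, "xyz": [-8.4, 25.9, 1], "angular": [0, 0, 0.7]}, {"grip": 0.25, "xyz": [-12.1, 29.7, 1], "angular": [0, 0, 0.84]}, {"grip": 0.25, "xyz": [-16.3, 33, 2], "angular": [0, 0, 0.98]}, {"grip": 0.25, "xyz": [-20.9, 35.6, 2], "angular": [0, 0, 1.12]}, {"grip": 0.25, "xyz": [-25.9, 37.6, 2], "angular": [0, 0, 1.26]}, {"grip": 0.25, "xyz": [-31, 38.9, 2], "angular": [0, 0, 1.4]}]'

```text
time_s: 8.15
tcp_pos: [0.5362, 0.0737, 0.1569]
ee_rot: [[-0.982, 0.187, 0.003], [0.187, 0.982, 0.001], [-0.003, 0.001, -1.0]]
wrist_force: [2.1, -2.0, -1.2]
gripper_width: 0.249
gripper_force: 1.1
```

```bash
python3 -c "
from h import *
orbit(-1,.28,2)"
```

```text
axis in tool [-38.6   0.1   0.1] yaw 169.2 j6 -125.8 z 0.1569 w 0.249 F [ 2.1 -2.  -1.2] 8.15
[-1.   5.4] 0.14
[-2.1 10.6] 0.28
```

>>> move_arm --series '[{"grip": 0.25, "xyz": [-1, 5.4, 0], "angular": [0, 0, 0.14]}, {"grip": 0.25, "xyz": [-2.1, 10.6, 0], "angular": [0, 0, 0.28]}, {"grip": 0.25, "xyz": [-3.9, 15.6, 1], "angular": [0, 0, 0.42]}, {"grip": 0.25, "xyz": [-6.4, 20.3, 1], "angular": [0, 0, 0.56]}, {"grip": 0.25, "xyz": [-4.6, 16.8, 0], "angular": [0, 0, 0.46]}, {"grip": 0.25, "xyz": [-4.6, 16.8, -15], "angular": [0, 0, 0.46]}, {"grip": 0.25, "xyz": [-4.6, 16.8, -35], "angular": [0, 0, 0.46]}, {"grip": 0.25, "xyz": [-4.6, 16.8, -60], "angular": [0, 0, 0.46]}, {"grip": 0.25, "xyz": [-4.6, 16.8, -60], "angular": [0, 0, 0.46]}]'

```text
time_s: 9.05
tcp_pos: [0.545, 0.0901, 0.2202]
ee_rot: [[-0.801, 0.598, 0.009], [0.598, 0.801, 0.003], [-0.005, 0.008, -1.0]]
wrist_force: [0.7, 0.0, 0.5]
gripper_width: 0.251
gripper_force: 0.0
```

```bash
python3 -c "
from h import *
orbit(-1,.28,2)
c=save('wrist','w5.png');d=save('scene','s5.png')
T=np.linalg.inv(np.array(c['hand_eye']));s=r.sense();R0=np.array(s['ee_rot'])
def pw(p):
    q=T@np.append(R0.T@(np.array(p)-s['tcp_pos']),1);q=np.array(c['camera_matrix'])@q[:3];return (q[:2]/q[2]).round(1)
for t in (-1,-.8,-.6):
  a=t+np.radians(11.9)
  for z in (.1615,.1535): print(t,z,pw([*(AX-.06*np.array([np.cos(a),np.sin(a)])),z]), proj(d,[*(AX+.06*np.array([np.cos(a),np.sin(a)])),z]), proj(d,[*AX,z+.006]))
cr=lambda m:cv2.resize(m[130:230,200:330],(390,300))
w=cv2.resize(c['img'][:,:,::-1],(400,300))
cv2.imwrite('pics/m5.png',np.hstack([w,cr(d['img'][:,:,::-1])]))"
```

```text
axis in tool [-37.4  -1.4   0.2] yaw 143.2 j6 -153.0 z 0.2202 w 0.251 F [0.7 0.  0.5] 9.05
[0.2 3.9] 0.14
[-0.9  9.1] 0.28
-1 0.1615 [271.2 182.4] [253.30511894 182.12037673] [267.12012168 164.9551228 ]
-1 0.1535 [270.6 179.6] [253.21555061 185.04075893] [266.949817  167.8574304]
-0.8 0.1615 [252.1 181.5] [258.5605195  183.73432048] [267.12012168 164.9551228 ]
-0.8 0.1535 [252.3 178.7] [258.43683967 186.65734203] [266.949817  167.8574304]
-0.6 0.1615 [233.3 184.3] [264.20685324 184.66029312] [267.12012168 164.9551228 ]
-0.6 0.1535 [234.2 181.4] [264.0465811  187.58415171] [266.949817  167.8574304]
```

View pics/m5.png

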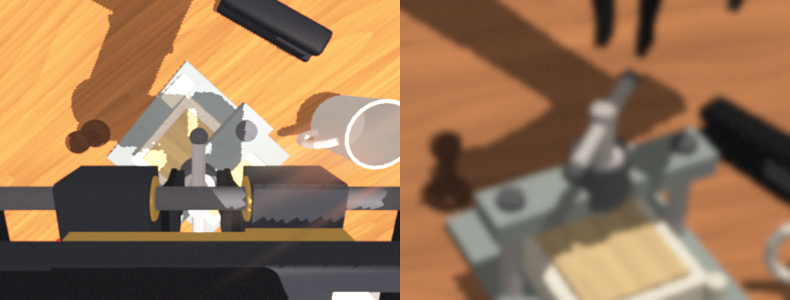

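The ball sits at (255,174) in the wrist view, and the far ball is at (259,187.7) in the scene view, which matches the dropped height (186.7) and not the undropped one (183.7). Turn is about -0.83. Now I'll rotate the tool half a turn back in the air for the second stroke.

>>> move_arm --series '[{"grip": 0.25, "xyz": [0, 0, 0], "angular": [0, 0, -0.14]}, {"grip": 0.25, "xyz": [0, 0, 0], "angular": [0, 0, -0.28]}, {"grip": 0.25, "xyz": [0, 0, 0], "angular": [0, 0, -0.42]}, {"grip": 0.25, "xyz": [0, 0, 0], "angular": [0, 0, -0.56]}, {"grip": 0.25, "xyz": [0, 0, 0], "angular": [0, 0, -0.7]}, {"grip": 0.25, "xyz": [0, 0, 0], "angular": [0, 0, -0.84]}, {"grip": 0.25, "xyz": [0, 0, 0], "angular": [0, 0, -0.98]}, {"grip": 0.25, "xyz": [0, 0, 0], "angular": [0, 0, -1.12]}, {"grip": 0.25, "xyz": [0, 0, 0], "angular": [0, 0, -1.26]}, {"grip": 0.25, "xyz": [0, 0, 0], "angular": [0, 0, -1.4]}]'

```text
time_s: 10.15
tcp_pos: [0.542, 0.0891, 0.2148]
ee_rot: [[-0.722, -0.692, -0.002], [-0.692, 0.722, -0.0], [0.002, 0.001, -1.0]]
wrist_force: [0.5, -0.7, 0.1]
gripper_width: 0.251
gripper_force: 0.0
```

>>> move_arm --series '[{"grip": 0.25, "xyz": [0, 0, 0], "angular": [0, 0, -0.14]}, {"grip": 0.25, "xyz": [0, 0, 0], "angular": [0, 0, -0.28]}, {"grip": 0.25, "xyz": [0, 0, 0], "angular": [0, 0, -0.42]}, {"grip": 0.25, "xyz": [0, 0, 0], "angular": [0, 0, -0.56]}, {"grip": 0.25, "xyz": [0, 0, 0], "angular": [0, 0, -0.7]}, {"grip": 0.25, "xyz": [0, 0, 0], "angular": [0, 0, -0.84]}, {"grip": 0.25, "xyz": [0, 0, 0], "angular": [0, 0, -0.98]}, {"grip": 0.25, "xyz": [0, 0, 0], "angular": [0, 0, -1.12]}, {"grip": 0.25, "xyz": [0, 0, 0], "angular": [0, 0, -1.26]}, {"grip": 0.25, "xyz": [0, 0, 0], "angular": [0, 0, -1.4]}]'

```text
time_s: 11.15
tcp_pos: [0.542, 0.0891, 0.2148]
ee_rot: [[0.56, -0.829, -0.002], [-0.829, -0.56, -0.0], [-0.001, 0.002, -1.0]]
wrist_force: [-0.5, 0.3, 0.3]
gripper_width: 0.247
gripper_force: 0.0
```

```bash
python3 -c "
from h import *
a=-.83+np.radians(11.9);p=AX-.038*np.array([np.cos(a),np.sin(a)])
goal(*p,.158,np.degrees(a))"
```

```text
shift [ 1.1 -0.9 56.8] rot [ 0.002  0.001 -0.355] yaw now -56.0 j6 7.819304695867928 [0.54200263 0.08906266 0.21483067]
```

>>> move_arm --series '[{"grip": 0.25, "xyz": [1.1, -0.9, 0], "angular": [0, 0, -0.14]}, {"grip": 0.25, "xyz": [1.1, -0.9, 0], "angular": [0, 0, -0.28]}, {"grip": 0.25, "xyz": [1.1, -0.9, 0], "angular": [0, 0, -0.355]}, {"grip": 0.25, "xyz": [1.1, -0.9, 10], "angular": [0, 0, -0.355]}, {"grip": 0.25, "xyz": [1.1, -0.9, 20], "angular": [0, 0, -0.355]}, {"grip": 0.25, "xyz": [1.1, -0.9, 30], "angular": [0, 0, -0.355]}, {"grip": 0.25, "xyz": [1.1, -0.9, 40], "angular": [0, 0, -0.355]}, {"grip": 0.25, "xyz": [1.1, -0.9, 50], "angular": [0, 0, -0.355]}, {"grip": 0.25, "xyz": [1.1, -0.9, 57], "angular": [0, 0, -0.355]}, {"grip": 0.25, "xyz": [1.1, -0.9, 58], "angular": [0, 0, -0.355]}]'

```text
time_s: 12.15
tcp_pos: [0.5434, 0.0884, 0.1569]
ee_rot: [[0.81, -0.586, -0.002], [-0.586, -0.81, -0.001], [-0.001, 0.002, -1.0]]
wrist_force: [0.1, -0.2, 0.5]
gripper_width: 0.255
gripper_force: 0.0
```

```bash
python3 -c "
from h import *
orbit(1,1.4)"
```

```text
axis in tool [37.8 -0.2 -0. ] yaw -35.9 j6 28.0 z 0.1569 w 0.255 F [ 0.1 -0.2  0.5] 12.15
[ 0.1 -5.5] 0.14
[  1.2 -10.7] 0.28
[  3.1 -15.7] 0.42
[  5.6 -20.4] 0.56
[  8.7 -24.7] 0.7
[ 12.4 -28.5] 0.84
[ 16.6 -31.8] 0.98
[ 21.2 -34.4] 1.12
[ 26.1 -36.4] 1.26
[ 31.3 -37.7] 1.4
```

>>> move_arm --series '[{"grip": 0.25, "xyz": [0.1, -5.5, 0], "angular": [0, 0, 0.14]}, {"grip": 0.25, "xyz": [1.2, -10.7, 0], "angular": [0, 0, 0.28]}, {"grip": 0.25, "xyz": [3.1, -15.7, 1], "angular": [0, 0, 0.42]}, {"grip": 0.25, "xyz": [5.6, -20.4, 1], "angular": [0, 0, 0.56]}, {"grip": 0.25, "xyz": [8.7, -24.7, 1], "angular": [0, 0, 0.7]}, {"grip": 0.25, "xyz": [12.4, -28.5, 1], "angular": [0, 0, 0.84]}, {"grip": 0.25, "xyz": [16.6, -31.8, 2], "angular": [0, 0, 0.98]}, {"grip": 0.25, "xyz": [21.2, -34.4, 2], "angular": [0, 0, 1.12]}, {"grip": 0.25, "xyz": [26.1, -36.4, 2], "angular": [0, 0, 1.26]}, {"grip": 0.25, "xyz": [31.3, -37.7, 2], "angular": [0, 0, 1.4]}]'

```text
time_s: 13.15
tcp_pos: [0.5905, 0.1007, 0.1561]
ee_rot: [[-0.445, -0.896, -0.003], [-0.896, 0.445, -0.001], [0.002, 0.002, -1.0]]
wrist_force: [-2.7, -0.1, 0.4]
gripper_width: 0.25
gripper_force: 1.2
```

```bash
python3 -c "
from h import *
orbit(1,1.4)"
```

```text
axis in tool [37.9 -0.5  0.1] yaw -116.4 j6 -51.5 z 0.1561 w 0.25 F [-2.7 -0.1  0.4] 13.15
[ 0.2 -5.8] 0.14
[  1.4 -11. ] 0.28
[  3.2 -16. ] 0.42
[  5.7 -20.7] 0.56
[  8.8 -25. ] 0.7
[ 12.5 -28.8] 0.84
[ 16.7 -32.1] 0.98
[ 21.3 -34.7] 1.12
[ 26.3 -36.7] 1.26
[ 31.4 -38. ] 1.4
```

>>> move_arm --series '[{"grip": 0.25, "xyz": [0.2, -5.8, 0], "angular": [0, 0, 0.14]}, {"grip": 0.25, "xyz": [1.4, -11, 0], "angular": [0, 0, 0.28]}, {"grip": 0.25, "xyz": [3.2, -16, 1], "angular": [0, 0, 0.42]}, {"grip": 0.25, "xyz": [5.7, -20.7, 1], "angular": [0, 0, 0.56]}, {"grip": 0.25, "xyz": [8.8, -25, 1], "angular": [0, 0, 0.7]}, {"grip": 0.25, "xyz": [12.5, -28.8, 1], "angular": [0, 0, 0.84]}, {"grip": 0.25, "xyz": [16.7, -32.1, 2], "angular": [0, 0, 0.98]}, {"grip": 0.25, "xyz": [21.3, -34.7, 2], "angular": [0, 0, 1.12]}, {"grip": 0.25, "xyz": [26.3, -36.7, 2], "angular": [0, 0, 1.26]}, {"grip": 0.25, "xyz": [31.4, -38, 2], "angular": [0, 0, 1.4]}]'

```text
time_s: 14.15
tcp_pos: [0.6115, 0.0564, 0.1541]
ee_rot: [[-0.958, 0.286, -0.0], [0.286, 0.958, 0.001], [0.001, 0.001, -1.0]]
wrist_force: [-0.1, 2.2, -2.1]
gripper_width: 0.249
gripper_force: 1.0
```

```bash
python3 -c "
from h import *
orbit(1,.6,5)"
```

```text
axis in tool [38.7 -1.   0. ] yaw 163.4 j6 -126.9 z 0.1541 w 0.249 F [-0.1  2.2 -2.1] 14.15
[ 1.  -5.6] 0.12
[  1.8 -10.1] 0.24
[  3.1 -14.4] 0.36
[  5.  -18.6] 0.48
[  7.3 -22.5] 0.6
```

>>> move_arm --series '[{"grip": 0.25, "xyz": [1, -5.6, 0], "angular": [0, 0, 0.12]}, {"grip": 0.25, "xyz": [1.8, -10.1, 0], "angular": [0, 0, 0.24]}, {"grip": 0.25, "xyz": [3.1, -14.4, 1], "angular": [0, 0, 0.36]}, {"grip": 0.25, "xyz": [5, -18.6, 1], "angular": [0, 0, 0.48]}, {"grip": 0.25, "xyz": [7.3, -22.5, 1], "angular": [0, 0, 0.6]}, {"grip": 0.25, "xyz": [7.3, -22.5, 1], "angular": [0, 0, 0.6]}, {"grip": 0.25, "xyz": [7.3, -22.5, 1], "angular": [0, 0, 0.6]}, {"grip": 0.25, "xyz": [5.2, -19, 1], "angular": [0, 0, 0.49]}]'

```text
time_s: 14.95
tcp_pos: [0.6013, 0.039, 0.1535]
ee_rot: [[-0.718, 0.696, -0.0], [0.696, 0.718, -0.0], [-0.0, -0.0, -1.0]]
wrist_force: [1.2, 1.6, 0.4]
gripper_width: 0.249
gripper_force: 0.0
```

```bash
python3 -c "
from h import *
orbit(1,.1,1)
c=save('wrist','w6.png')
T=np.linalg.inv(np.array(c['hand_eye']));s=r.sense();R0=np.array(s['ee_rot'])
def pw(p):
    q=T@np.append(R0.T@(np.array(p)-s['tcp_pos']),1);q=np.array(c['camera_matrix'])@q[:3];return (q[:2]/q[2]).round(1)
for t in (-4.3,-4.1,-3.9):
  a=t+np.radians(11.9)
  for z in (.1575,.1495): print(t,z,[pw([*(AX+k*.06*np.array([np.cos(a),np.sin(a)])),z]) for k in(-1,1)])
"
```

```text
axis in tool [38.7  0.8 -0. ] yaw 135.9 j6 -153.2 z 0.1535 w 0.249 F [1.2 1.6 0.4] 14.95
[ 0.9 -3. ] 0.1
-4.3 0.1575 [array([233.9, 292.4]), array([285.2,  24.4])]
-4.3 0.1495 [array([234.9, 283.6]), array([283.5,  29.2])]
-4.1 0.1575 [array([258.7, 294.3]), array([254.7,  21.6])]
-4.1 0.1495 [array([258.5, 285.4]), array([254.8,  26.5])]
-3.9 0.1575 [array([283.4, 291.8]), array([224.4,  25.4])]
-3.9 0.1495 [array([282.1, 283. ]), array([226.2,  30.1])]
```

View pics/w6.png

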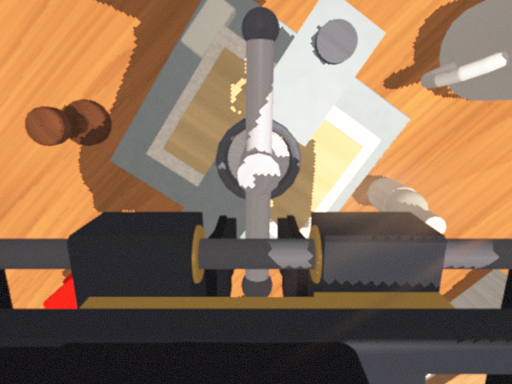

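The balls are at (261,24) and (257,286), which gives turn ≈ -4.13 and height ≈ 0.150. The bar is centred between the fingers, so I'll close.

>>> move_arm --series '[{"grip": 0.15, "xyz": [0, 0, 1], "angular": [0, 0, 0]}, {"grip": 0.1, "xyz": [0, 0, 2], "angular": [0, 0, 0]}, {"grip": 0, "xyz": [0, 0, 2], "angular": [0, 0, 0]}, {"grip": 0, "xyz": [0, 0, 2], "angular": [0, 0, 0]}, {"grip": 0, "xyz": [0, 0, 2], "angular": [0, 0, 0]}, {"grip": 0, "xyz": [0, 0, 2], "angular": [0, 0, 0]}, {"grip": 0, "xyz": [0, 0, 2], "angular": [0, 0, 0]}, {"grip": 0, "xyz": [0, 0, 2], "angular": [0, 0, 0]}, {"grip": 0, "xyz": [0, 0, 2], "angular": [0, 0, 0]}, {"grip": 0, "xyz": [0, 0, 2], "angular": [0, 0, 0]}]'

```text
time_s: 16.0
tcp_pos: [0.6014, 0.0392, 0.1511]
ee_rot: [[-0.715, 0.699, -0.0], [0.699, 0.715, 0.0], [0.0, -0.0, -1.0]]
wrist_force: [2.2, 0.3, -2.9]
gripper_width: 0.126
gripper_force: 30.0
```

```bash
python3 -c "
from h import *
c=save('wrist','w7.png')
T=np.linalg.inv(np.array(c['hand_eye']));s=r.sense();R0=np.array(s['ee_rot'])
def pw(p):
    q=T@np.append(R0.T@(np.array(p)-s['tcp_pos']),1);q=np.array(c['camera_matrix'])@q[:3];return (q[:2]/q[2]).round(1)
a=-4.1+np.radians(11.9)
for z in (.1535,.1495,.146): print(z,[pw([*(AX+k*.06*np.array([np.cos(a),np.sin(a)])),z]) for k in(-1,1)])
g=cv2.cvtColor(c['img'],7)
h=cv2.HoughCircles(cv2.resize(g[0:70,220:300],None,fx=4,fy=4,interpolation=2),cv2.HOUGH_GRADIENT,1,200,param1=80,param2=12,minRadius=40,maxRadius=90)
print(h/4+[220,0,0],s['gripper_width'],s['gripper_force'],s['wrist_force'],s['moment'],s['tcp_pos'],s['joint_velocities'])
"
```

```text
0.1535 [array([260.4, 292.8]), array([254. ,  23.5])]
0.1495 [array([260.3, 288.4]), array([254.1,  26. ])]
0.146 [array([260.2, 284.6]), array([254.1,  28. ])]
[[[259.625       25.125       19.17499924]]] 0.12359384159461866 30.014268457889557 [ 1.43369256  0.61395405 -2.31574226] [ 0.0185612  -0.43452906 -0.09474327] [0.60139852 0.03921567 0.15113137] [-0.0135801  -0.03517541 -0.04239053  0.07105203  0.06451184  0.0719899 ]
```

```bash
python3 -c "
from h import *
print(r.finish_job())"
```

```text
the job is handed in; nothing more can be done
None
```

I turned the bolt backward until it dropped, then forward about one turn. The job is handed in with the gripper closed on the T-bar at 30 N, the bar at about 0.150 m and bolt_turn about -4.1 rad by camera; no verdict came back.

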